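# Set the gain lever three clicks from home

### The job

The orange gain lever on the test console has been left part-way along its slot. With a fingertip push it back fully home, to the end of its travel at the red mark, then push it out again by exactly three clicks and leave it resting in the third notch; never let it run on past the third notch. Do not pinch the lever from both sides, and leave the steel block, the torch and the probe case where they are.

Things in the scene. Friction and masses are not known exactly. Their poses are not given: they have to be found in the camera images.
- console: fixed grey instrument case, 220 x 260 mm (x, y), 70 mm high; origin under its centre. A straight black slot, 130 mm long, runs along its y axis across the middle (x = 0) of the flat top. A red bar marks the home end, at y = -78 mm. Two black knobs, 22 mm wide, 14 mm high, stand on top at x = -85, y = -70 and -20 mm; the dark green screen is flat. The top is free 50 mm past each end of the travel
- home_end (a point): point on the panel top (70 mm above the table) where the lever's axis stands when home: console (0, -48, 70) mm; axes as the console's
- gain_lever (a joint): lever travel along the slot in m: 0 home, growing to console +y, end 0.096. A spring clicks it into notches every 16 mm (home 0, first 0.016, second 0.032, third 0.048 and on). Leaving a notch takes about 6 N; half-way to the next the resistance is gone and the lever then jumps into that notch by itself, ahead of the finger, and stays. Starts near the first or second notch
- lever_top (a point): middle of the top of the lever's black core, 45 mm above the panel. The lever is an upright block 30 mm wide (console x), 22 mm thick along the slot and 45 mm high: black core between two orange faces; its underside clears the panel by 4 mm. It only slides; it cannot be lifted or turned
- face_home: orange face plate on the lever's home side, 30 mm wide and 38 mm high; origin at the centre of its outer face, 23 mm above the panel and 11 mm from the lever's axis towards console -y; axes as the console's. Pushing this face moves the lever out
- face_away: orange face plate on the lever's other side, same size; origin at the centre of its outer face, 23 mm above the panel and 11 mm from the lever's axis towards console +y; axes as the console's. Pushing this face moves the lever home
- cal_block: loose stepped steel calibration block, 30 x 50 mm, 30 mm high, lying on the console's panel beyond the slot; origin under its centre. Bystander
- torch: loose red torch, 44 mm wide and 115 mm high, standing on its head beside the console's home end; origin under its centre. Bystander
- probe_case: loose closed grey plastic case with a black band, 100 x 75 mm, 35 mm high, lying on the table beside the console's other end; origin under its centre. Bystander

How it is judged (in metres and radians):
On the way:
1. the lever is pushed fully home (value of joint gain_lever below 0.004 m), for 0.2 s.
At the end, for the whole second after the job is handed in: the lever rests in the third notch from home (0.048 m, within 3.5 mm), still, and the steel block, torch and probe case are within 15 mm of where they began (value of joint gain_lever between 0.0445 and 0.0515 m and velocity of joint gain_lever between -0.005 and 0.005 m/s and distance of each of cal_block, torch, probe_case from where it was at the start of the episode below 0.015 m); the robot touches nothing.
It fails at once if the lever ran past the third notch (value of joint gain_lever above 0.055 m).
It fails at once if the lever was pinched from both sides (contact force between the fingers and face_home above 0.5 N and contact force between the fingers and face_away above 0.5 N).
It fails at once if a bystander was moved or lifted (distance of any of cal_block, torch, probe_case from where it was at the start of the episode above 0.015 m).
It also fails if it takes over 64 s, if anything falls off the work surface, if the arm or the gripper's body presses on something with over 40 N, if the wrist force passes 120 N, or if a joint passes its speed limit or range.

### The arm

A 6-joint arm with a two-finger parallel gripper is mounted at the origin on the work surface. World frame = base frame: x ahead of the robot, y to its left, z up, the work surface at z = 0. Lengths are in mm, angles in rad, forces in N, time in s.
With the tool pointing down it reaches from about 275 to 825 mm from the base axis. Payload 4.9 kg.
Tool frame: the origin (TCP) lies at the very end of the fingers, on their centre line; the grasp point (between the pads) lies 19 mm behind it; z points along the fingers, y is the direction in which the jaws open and shut (so a half turn about z gives the same grasp; the last joint's range is limited). The gripper opens to 85 mm and grips with 20 to 120 N. Pads are 22 mm wide; open, the fingers measure 114 mm over their backs; the gripper's body (76 mm by 85 mm) begins 54 mm behind the grasp point. The pads swing forward as they close: fully open they stand 13 mm farther back than shut.
Start: joints at [1.045, 0.326, -0.193, 1.052, 0, 1.437], TCP at [210.015, 508.343, 231.281] pointing down, gripper open.
Joint ranges: [-2.65, 2.65], [-0.97, 1.79], [-1.3, 1.35], [-1.93, 2.1], [-1.47, 1.37], [-3.14, 3.14]. Speed limits (rad/s): [2.57, 2.57, 3.14, 3.14, 3.14, 3.14].

### API

Orientations are given as [roll, pitch, yaw] about the fixed x, y, z axes, in that order (R = Rz(yaw) Ry(pitch) Rx(roll)).
In Python, from bench import bot, solve_ik, imaging gives the robot as it stands. Calls block until the motion is done:
- bot.move_ptp(position, orientation): joint-space move of the TCP to a pose.
- bot.movel(position, rot=None, max_speed=150, threshold=None): straight line of the TCP; rot=None keeps the orientation; max_speed is the mean speed in mm/s. With threshold (N) it stops when the force on the tool has changed by that much, and returns True; else False.
- bot.move_j(angles): joint-space move.
- bot.grip(opening, effort=None): opening from 0.0 (shut) to 1.0 (fully open); effort is the grip in N (None keeps the last); returns when the fingers have stopped.
- bot.dwell(seconds).
- solve_ik(position, orientation): joint angles nearest the present ones, or None.
- bot.get_state(): the state.
- imaging.capture(name): name is "side" or "top" or "wrist"; returns the picture (384x512x3 uint8, blue, green, red); there is no depth.
- imaging.camera_model(name): a dict with "K" (3x3 intrinsics, pixels), "position" and "rotation" of the camera in the world. Camera axes: x right, y up, looking along -z (the intrinsics and any distortion apply to the point x, -y, -z); pixel columns grow to the right and rows downward; lengths in mm; the calibration is good to about 2 mm. The wrist camera is an equidistant fisheye: a pixel r from the principal point sees the ray r / f radians off the axis. A picture is of the moment at which its call begins: read the wrist's pose just before it. camera_model takes no time and is no camera call; for the wrist camera it gives the pose at the moment of the call.
A pose or a line that the arm cannot do raises bot.IKError and nothing moves.
- bot.sign_off(): hands the job in, once; it reports no verdict.
The state is a dict: "t": time; "qpos": joint angles; "joint_velocities": joint speeds; "effort": joint torques, N m; "tcp_pos": TCP position; "orientation": TCP orientation; "contact_force": force on the tool from outside, world axes, zero at the start; "wrist_torque": the same for the moment, N m; "opening": opening from 0.0 (shut) to 1.0 (fully open).
Only numpy, scipy, OpenCV 4.12 (cv2) and the standard library are available. Lean on these libraries where they do the work, as an engineer would, in place of code of your own. Each camera call takes 0.05 s, during which the arm holds its last target. There are 200 camera calls.

## Working session

There is one attempt and no reset: what is moved stays moved. The work goes in short steps, each a Python script; the robot and the scene stay as the last script left them, time stands still between calls to the robot, and variables do not carry over. Pictures are saved under pics/ and viewed, about 8 in all and at most 12, crops included, and the job is handed in when it is done.

```bash
ls; mkdir -p pics
python3 - <<'E'
from bench import bot, imaging
import cv2,numpy as np
for n in("side","top"):
    cv2.imwrite(f"pics/{n}0.png",imaging.capture(n)); m=imaging.camera_model(n); print(n,m)
s=bot.get_state();print(s["t"],s["tcp_pos"],s["orientation"])
E
```

```text
pics
side {'K': array([[460.05231387,   0.        , 252.63986626],
       [  0.        , 460.05231387, 197.86443999],
       [  0.        ,   0.        ,   1.        ]]), 'position': array([ 251.73215518, -825.6671099 ,  969.76629367]), 'rotation': array([ 0.83589579, -0.01691825, -0.32640728])}
top {'K': array([[496.34451557,   0.        , 259.45742   ],
       [  0.        , 496.34451557, 192.47484541],
       [  0.        ,   0.        ,   1.        ]]), 'position': array([ 487.24647159,   54.10055741, 1126.79388786]), 'rotation': array([ 0.08221268, -0.00588261, -1.59235248])}
0.1 [209.75279602 507.86727624 230.57136248] [-3.14002227e+00 -2.13214189e-04  2.74979596e+00]
```

View pics/top0.png

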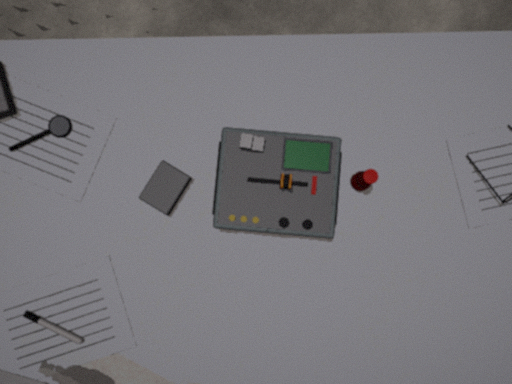

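View pics/side0.png

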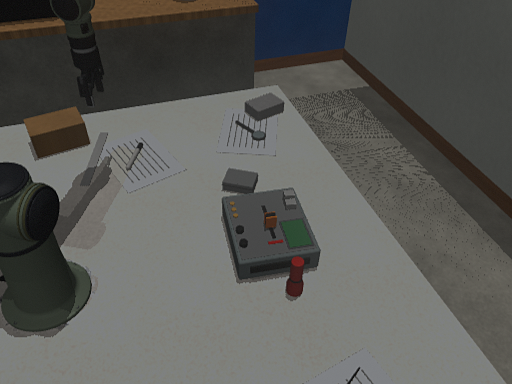

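The top view shows the console centred near pixel (278,183). The slot runs from (248,180) to (307,184), with the lever at (286,181), the red bar at (314,185) and the torch at (365,180). The steel block is at (252,142) and the probe case at (166,187). Next I'll measure these.

```bash
cat > h.py <<'E'
import cv2,numpy as np
from scipy.spatial.transform import Rotation as R
from bench import bot, imaging, solve_ik
def ray(m,uv,fish=False):
    K=m["K"]; x=(uv[0]-K[0,2])/K[0,0]; y=(uv[1]-K[1,2])/K[1,1]
    if fish:
        t=np.hypot(x,y); s=np.sin(t)/t if t>1e-9 else 1; d=np.array([x*s,-y*s,-np.cos(t)])
    else: d=np.array([x,-y,-1.])
    r=np.asarray(m["rotation"]); M=R.from_euler("xyz",r).as_matrix() if r.ndim==1 else r
    return np.asarray(m["position"]),M@d
def cast(m,uv,z,fish=False):
    p,d=ray(m,uv,fish); return p+d*(z-p[2])/d[2]
def blobs(mask,amin=8):
    n,l,st,c=cv2.connectedComponentsWithStats(mask.astype(np.uint8)*255)
    return [(c[i],st[i,4],st[i,:4],l==i) for i in range(1,n) if st[i,4]>=amin]
def masks(im):
    h=cv2.cvtColor(im,cv2.COLOR_BGR2HSV).astype(int); H,S,V=h[...,0],h[...,1],h[...,2]
    return dict(red=((H<5)|(H>174))&(S>150)&(V>60), orange=(H>=7)&(H<=20)&(S>140)&(V>60), green=(H>45)&(H<85)&(S>80), dark=V<35)
E
python3 - <<'E'
from h import *
im=cv2.imread("pics/top0.png"); m=imaging.camera_model("top")
mk=masks(im)
roi=np.zeros(im.shape[:2],bool); roi[115:245,205:390]=1
for n,z in(("red",70),("orange",108),("green",70),("dark",70)):
    for c,a,b,_ in blobs(mk[n]&roi): print(n,c.round(1),a,b,cast(m,c,z).round(1))
cv2.imwrite("pics/topc.png",cv2.resize(im[120:245,205:385],None,fx=4,fy=4,interpolation=cv2.INTER_CUBIC))
E
```

```text
red [369.5 176.3] 160 [363 170  14  14] [ 604.1 -190.8   70. ]
red [313.7 185.2] 62 [312 177   5  17] [587.3 -70.5  70. ]
orange [281.7 180.9] 49 [280 174   5  14] [ 5.941e+02 -1.000e-01  1.080e+02]
orange [289.7 181.4] 45 [288 174   4  15] [592.8 -16.6 108. ]
green [306.7 155.3] 1199 [284 140  46  31] [652.3 -57.3  70. ]
dark [285.8 181.9] 51 [284 175   5  14] [595.7 -10.8  70. ]
dark [263.1 180.4] 79 [248 178  32   5] [599.8  37.8  70. ]
dark [361.2 184. ] 32 [356 179  12   9] [ 587.7 -172.3   70. ]
dark [299.3 183.5] 44 [292 182  15   4] [591.6 -39.7  70. ]
dark [283.3 222.2] 59 [279 218   9   9] [509.6  -3.4  70. ]
dark [307.3 224.1] 59 [303 220   9   9] [504.6 -54.3  70. ]
```

View pics/topc.png

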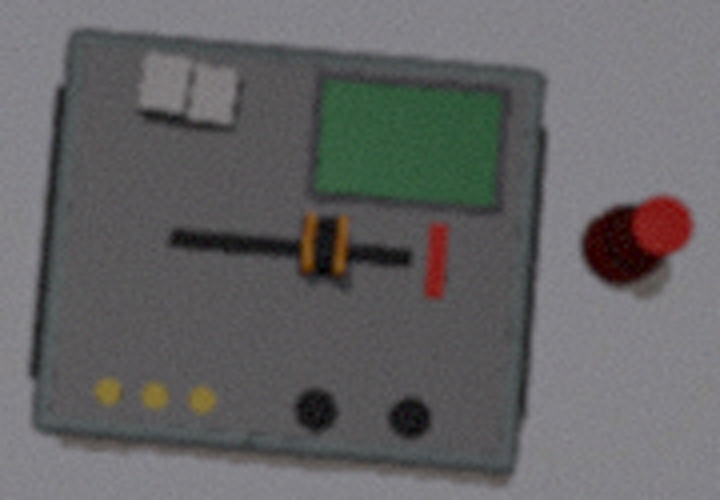

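Run:
```python
from h import *
im=cv2.imread("pics/top0.png"); m=imaging.camera_model("top")
c=lambda u,v,z: cast(m,(u,v),z)[:2]
k1=c(283.3,222.2,82);k2=c(307.3,224.1,82);red=c(313.7,185.2,70)
s1=c(248,179.8,70); s2=c(307,184.2,70)
print("knob sep",np.linalg.norm(k1-k2),"slot len",np.linalg.norm(s1-s2))
for a,b in((k1,k2),(s1,s2)): d=a-b; print("yaw",-np.arctan2(d[0],d[1]))
d=s1-s2; yaw=-np.arctan2(d[0],d[1]); ey=np.array([-np.sin(yaw),np.cos(yaw)]); ex=np.array([ey[1],-ey[0]])
o1=red+78*ey; o2=(s1+s2)/2; o3=(k1+k2)/2+85*ex+45*ey; print("origins",o1,o2,o3)
# corners of crop: top-left (72,32), tr (543,75), br (512,472), bl (37,428) scale 4 offset
P=[c(205+x/4,120+y/4,70) for x,y in((72,32),(543,75),(512,472),(37,428))]; print("corner centre",np.mean(P,0), "sizes",np.linalg.norm(P[0]-P[1]),np.linalg.norm(P[1]-P[2]))
lv=(c(281.9,180.9,112)+c(289.7,181.4,112))/2; print("lever",lv,[ (lv-o)@ey+48 for o in(o1,o2,o3)],[ (lv-o)@ex for o in(o1,o2,o3)])
t=c(369.5,176.3,115); print("torch rel",(t-o1)@ex,(t-o1)@ey)
# two-view check of lever height
i2=cv2.imread("pics/side0.png"); m2=imaging.camera_model("side")
for n in("orange","red"):
  for cc,a,b,_ in blobs(masks(i2)[n],15): print(n,cc.round(1),a,b,cast(m2,cc,70 if n=="red" else 93).round(1))
for y in(1.473,1.473-np.pi,yaw,yaw+np.pi):
  print(y,solve_ik([lv[0],lv[1]+30,90],[np.pi,0,y]))
```

```text
knob sep 50.61158507496716 slot len 126.64436300631323
yaw -0.10030706009707445
yaw -0.0957684126598855
origins [594.80418013   7.23852288] [595.8512926    6.91039815] [595.81760482   8.8234042 ]
corner centre [594.70887646   6.35419902] sizes 255.1658629143307 214.142952612565
lever [592.93350569  -8.32324859] [np.float64(32.330659298688744), np.float64(32.557153375421976), np.float64(30.656134576556916)] [np.float64(-0.37405337905638714), np.float64(-1.44774364908118), np.float64(-1.2312846056678344)]
torch rel 22.140863045827757 -186.2817940622855
orange [270.7 221.1] 108 [266 216  11  12] [593.5 -14.5  93. ]
red [275.3 241.6] 36 [268 240  15   4] [587.3 -68.9  70. ]
red [297.4 261.5] 103 [291 257  13  10] [ 616.5 -149.6   70. ]
1.473 [-0.08782386  0.52970702 -0.26349354  0.77759577  0.          1.5807688 ]
-1.668592653589793 [-0.08782386  0.52970702 -0.26349354  0.77759577  0.         -1.56082386]
-0.0957684126598855 [-0.08782386  0.52970702 -0.26349354  0.77759577  0.         -3.1336481 ]
3.0458242409299077 [-0.08782386  0.52970702 -0.26349354  0.77759577  0.          0.00794456]
```

Four independent fits put the console origin at about (595.3, 7.2) with yaw -0.097. The lever is at about 32 mm (second notch), and the side camera agrees. Next I'll shut the gripper, approach the away side and touch.

```bash
cat >> h.py <<'E'
YAW=-0.097; O=np.array([595.3,7.2]); EY=np.array([-np.sin(YAW),np.cos(YAW)]); EX=np.array([EY[1],-EY[0]])
ROT=[np.pi,0,YAW+np.pi/2]
def W(x,y,z): return [*(O+x*EX+y*EY),z]
def st(tag=""):
    s=bot.get_state(); p=np.array(s["tcp_pos"]); d=p[:2]-O; f=np.array(s["contact_force"])
    print(tag,"t%.2f"%s["t"],"con x%.2f y%.2f z%.1f"%(d@EX,d@EY,p[2]),"Fy%.2f"%(f[:2]@EY),"F",f.round(1)); return d@EY,f[:2]@EY
E
python3 - <<'E'
from h import *
bot.grip(0.0,20); st()
bot.move_ptp(W(0,36,180),ROT); st("hover")
cv2.imwrite("pics/w1.png",imaging.capture("wrist"))
bot.movel(W(0,36,90),max_speed=80); st("down")
print(bot.movel(W(0,-5,90),max_speed=15,threshold=2.5)); st("touch")
cv2.imwrite("pics/t1.png",cv2.resize(imaging.capture("top")[120:245,205:385],None,fx=4,fy=4,interpolation=cv2.INTER_CUBIC))
E
```

```text
t0.87 con x-432.02 y461.45 z231.3 Fy0.63 F [0.2 0.6 0.6]
hover t3.04 con x-0.24 y37.01 z180.2 Fy0.14 F [0.2 0.1 0.4]
down t4.37 con x0.51 y36.02 z90.6 Fy-0.73 F [-0.5 -0.7 -0.4]
True
touch t6.15 con x-0.24 y7.34 z89.7 Fy1.21 F [0.8 1.1 1.3]
```

View pics/w1.png

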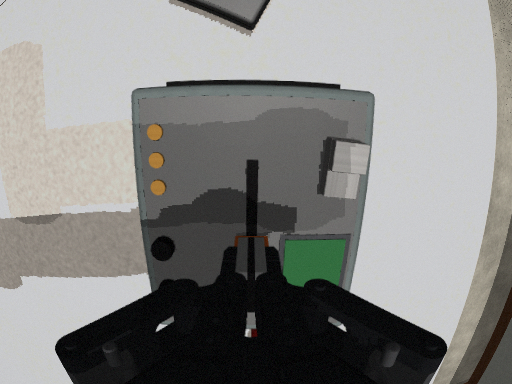

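The wrist view shows the shut fingers centred over the slot (column about 252), with the lever's orange face just ahead at row 240. Contact came at console y = 7.3 mm against an expected 6. Now I'll push home until the end stop.

Run:
```python
from h import *
y=7
while y>-34:
    y-=2; r=bot.movel(W(0,y,90),max_speed=20); a,f=st("cmd %g"%y)
    if y<-22 and f>13: break
bot.dwell(0.4); st("held")
cv2.imwrite("pics/t2.png",cv2.resize(imaging.capture("top")[120:245,205:385],None,fx=4,fy=4,interpolation=cv2.INTER_CUBIC))
```

```text
cmd 5 t6.47 con x-0.45 y6.21 z89.6 Fy5.43 F [ 0.3  5.4 -0.5]
cmd 3 t6.72 con x-0.47 y3.18 z89.6 Fy2.78 F [ 0.8  2.7 -2.3]
cmd 1 t6.97 con x0.04 y0.16 z90.0 Fy-0.09 F [ 0.4 -0.1 -0.8]
cmd -1 t7.22 con x0.24 y-1.57 z90.2 Fy0.71 F [-0.5  0.8  0.3]
cmd -3 t7.47 con x0.09 y-3.23 z90.1 Fy-0.17 F [-1.  -0.1 -0. ]
cmd -5 t7.72 con x-0.00 y-5.14 z90.0 Fy0.48 F [0.1 0.5 0.3]
cmd -7 t7.97 con x-0.00 y-7.12 z90.0 Fy0.01 F [ 0.2 -0.  -0.5]
cmd -9 t8.22 con x-0.01 y-8.72 z90.0 Fy0.97 F [0.2 1.  0.1]
cmd -11 t8.47 con x-0.06 y-9.89 z90.1 Fy5.30 F [-0.5  5.4  0.8]
cmd -13 t8.72 con x-0.10 y-12.93 z90.0 Fy3.40 F [0.2 3.4 0.7]
cmd -15 t8.97 con x-0.00 y-15.85 z89.9 Fy-0.01 F [-0.4  0.   0.3]
cmd -17 t9.22 con x0.12 y-17.56 z90.0 Fy-0.46 F [ 0.7 -0.5  0. ]
cmd -19 t9.47 con x0.04 y-19.21 z90.0 Fy-0.06 F [-0.1 -0.1 -0.7]
cmd -21 t9.72 con x0.01 y-21.13 z90.0 Fy-0.06 F [-0.1 -0.  -0.6]
cmd -23 t9.97 con x0.01 y-23.12 z90.0 Fy-0.03 F [-0.1 -0.  -0.1]
cmd -25 t10.22 con x-0.03 y-24.72 z90.0 Fy1.09 F [ 0.   1.1 -0.9]
cmd -27 t10.47 con x-0.03 y-25.66 z90.1 Fy4.92 F [-0.3  5.   0.3]
cmd -29 t10.72 con x-0.07 y-25.76 z90.1 Fy10.51 F [ 1.6 10.4  1.7]
cmd -31 t10.97 con x-0.06 y-25.86 z90.2 Fy15.28 F [ 0.6 15.3  2.1]
held t11.37 con x-0.07 y-25.84 z90.2 Fy15.58 F [ 1.2 15.5  1.6]
```

View pics/t2.png

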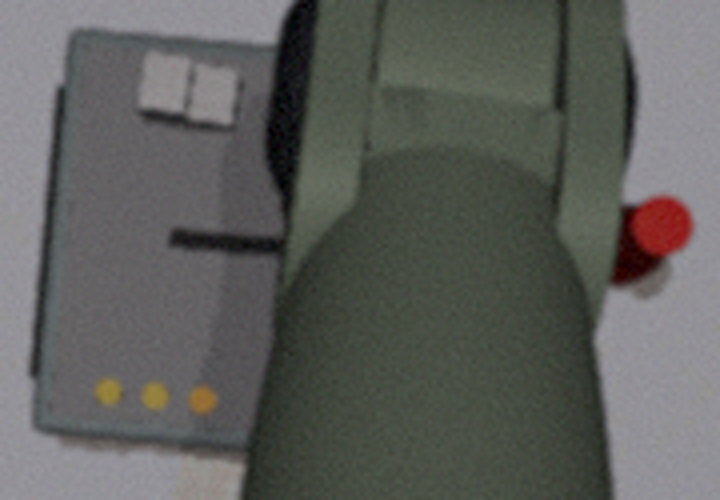

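Two clicks, then a hard stop at y = -25.8 mm (predicted -26) with 15 N held for 0.4 s. The picture shows the arm over the console, with the torch (660,225 in the crop) and the block (188,90) unmoved. Now to the other side.

Run:
```python
from h import *
bot.movel(W(0,-2,90),max_speed=60); st("back")
bot.movel(W(0,-2,150),max_speed=100)
im=imaging.capture("top"); m=imaging.camera_model("top")
bot.movel(W(0,-88,150),max_speed=100)
bot.movel(W(0,-88,90),max_speed=80); bot.dwell(.2); st("down")
y=-80
bot.movel(W(0,y,90),max_speed=40); st()
while y<-66:
    y+=1; bot.movel(W(0,y,90),max_speed=20); bot.dwell(.1); a,f=st("cmd %g"%y)
    if f<-2.5: break
```

```text
back t12.05 con x-0.02 y-2.14 z89.9 Fy0.93 F [-0.3  1.   0.1]
down t14.96 con x0.47 y-88.06 z90.6 Fy-0.73 F [-0.7 -0.7  0.2]
 t15.31 con x-0.01 y-79.58 z90.1 Fy1.09 F [ 0.9  1.  -0.3]
cmd -79 t15.66 con x0.00 y-79.08 z90.0 Fy1.06 F [-0.3  1.1 -0.2]
cmd -78 t16.01 con x-0.00 y-78.02 z90.0 Fy0.01 F [ 0.3 -0.   0. ]
cmd -77 t16.36 con x-0.03 y-77.00 z90.0 Fy-1.33 F [ 0.5 -1.4  0.9]
cmd -76 t16.71 con x-0.01 y-75.97 z90.0 Fy0.21 F [0.6 0.2 0.1]
cmd -75 t17.06 con x-0.02 y-74.97 z90.0 Fy-0.08 F [ 0.5 -0.1 -0.3]
cmd -74 t17.41 con x0.05 y-73.98 z90.0 Fy-0.33 F [-0.2 -0.3  0.5]
cmd -73 t17.76 con x0.00 y-73.00 z90.0 Fy-0.97 F [-0.  -1.   0.5]
cmd -72 t18.11 con x0.03 y-71.99 z90.0 Fy0.18 F [ 0.   0.2 -0.2]
cmd -71 t18.46 con x0.03 y-70.98 z90.0 Fy0.45 F [-0.4  0.5 -0. ]
cmd -70 t18.81 con x0.01 y-69.94 z90.0 Fy-0.71 F [-0.6 -0.7  0.3]
cmd -69 t19.16 con x-0.01 y-68.96 z90.0 Fy-0.41 F [ 0.4 -0.4  0.1]
cmd -68 t19.51 con x0.02 y-68.39 z90.0 Fy-2.19 F [ 0.4 -2.2  0.6]
cmd -67 t19.86 con x0.04 y-67.94 z90.1 Fy-4.39 F [-1.3 -4.3  0.4]
```

Run:
```python
from h import *
y=-67
while y<-40:
    y+=1; bot.movel(W(0,y,90),max_speed=20); bot.dwell(.05); a,f=st("cmd %g"%y)
```

```text
cmd -66 t20.16 con x0.05 y-66.82 z90.1 Fy-6.24 F [-0.5 -6.2  0.3]
cmd -65 t20.46 con x0.08 y-65.00 z90.0 Fy-3.76 F [-0.5 -3.7  0. ]
cmd -64 t20.76 con x0.08 y-63.45 z90.0 Fy-1.61 F [ 0.7 -1.7 -0.5]
cmd -63 t21.06 con x0.05 y-62.54 z90.0 Fy-0.61 F [ 0.7 -0.7  0. ]
cmd -62 t21.36 con x-0.11 y-61.67 z89.9 Fy-0.65 F [-0.7 -0.6 -0.1]
cmd -61 t21.66 con x-0.18 y-60.77 z89.9 Fy-0.13 F [ 0.1 -0.1 -0.1]
cmd -60 t21.96 con x-0.02 y-59.88 z90.0 Fy-0.02 F [-0.3  0.  -0.2]
cmd -59 t22.26 con x-0.01 y-58.95 z90.0 Fy1.10 F [-1.1  1.2  0.3]
cmd -58 t22.56 con x0.00 y-57.99 z90.0 Fy-0.23 F [-0.4 -0.2 -0.3]
cmd -57 t22.86 con x-0.02 y-56.95 z90.0 Fy0.59 F [-0.   0.6 -0.1]
cmd -56 t23.16 con x-0.00 y-55.96 z90.0 Fy0.07 F [-1.4  0.2 -0.1]
cmd -55 t23.46 con x0.01 y-54.96 z90.0 Fy0.08 F [-0.4  0.1  0.2]
cmd -54 t23.76 con x-0.02 y-53.96 z90.0 Fy0.20 F [-0.1  0.2  0.8]
cmd -53 t24.06 con x0.01 y-52.96 z90.0 Fy-0.24 F [-0.1 -0.2 -0.1]
cmd -52 t24.36 con x0.02 y-52.39 z90.0 Fy-2.42 F [-1.2 -2.3  0.6]
cmd -51 t24.66 con x0.01 y-51.98 z90.0 Fy-5.38 F [-1.6 -5.2  1. ]
cmd -50 t24.96 con x0.05 y-50.83 z90.1 Fy-5.36 F [-1.2 -5.3 -0.3]
cmd -49 t25.26 con x0.07 y-49.01 z90.0 Fy-3.63 F [ 0.6 -3.7  0.9]
cmd -48 t25.56 con x0.07 y-47.48 z90.0 Fy-1.93 F [ 0.9 -2.   0.5]
cmd -47 t25.86 con x0.05 y-46.55 z90.0 Fy-0.44 F [ 0.6 -0.5  0.5]
cmd -46 t26.16 con x-0.12 y-45.69 z90.0 Fy0.05 F [ 0.9 -0.  -0.1]
cmd -45 t26.46 con x-0.17 y-44.75 z89.9 Fy0.77 F [-0.2  0.8 -0.1]
cmd -44 t26.76 con x-0.02 y-43.93 z90.0 Fy-0.37 F [ 0.6 -0.4 -0.3]
cmd -43 t27.06 con x0.01 y-42.95 z90.0 Fy-1.02 F [-1.  -0.9  1. ]
cmd -42 t27.36 con x0.01 y-41.96 z90.0 Fy-0.38 F [ 0.4 -0.4 -0.1]
cmd -41 t27.66 con x0.00 y-40.97 z90.0 Fy-0.54 F [-0.7 -0.5 -0.1]
cmd -40 t27.96 con x-0.02 y-39.96 z90.0 Fy-0.85 F [ 0.7 -0.9  0.2]
```

Clicks one and two repeat exactly 16 mm apart. The third should release at about y = -30, and the finger would only meet the lever again at -21, so I'll stop at -28.

Run:
```python
from h import *
y=-40
while y<-28:
    y+=1; bot.movel(W(0,y,90),max_speed=20); bot.dwell(.05); a,f=st("cmd %g"%y)
bot.dwell(.3); st("settled")
bot.movel(W(0,-75,90),max_speed=60); bot.movel(W(0,-75,200),max_speed=100)
bot.move_ptp([330,330,260],ROT); bot.dwell(.3); st("clear")
im=imaging.capture("top"); cv2.imwrite("pics/t3.png",cv2.resize(im[120:245,140:385],None,fx=3,fy=3,interpolation=cv2.INTER_CUBIC))
m=imaging.camera_model("top"); roi=np.zeros(im.shape[:2],bool); roi[165:200,240:310]=1
o=[cast(m,c,112)[:2] for c,a,b,_ in blobs(masks(im)["orange"]&roi)]
print([ (p-O)@EY+48 for p in o], "lever", np.mean([(p-O)@EY+48 for p in o]))
d=cv2.absdiff(im,cv2.imread("pics/top0.png")).max(2); print([(c.round(0),a) for c,a,b,_ in blobs(d[100:250,130:400]>50)])
```

```text
cmd -39 t28.26 con x-0.01 y-38.95 z90.0 Fy-0.85 F [-0.4 -0.8 -0.1]
cmd -38 t28.56 con x0.02 y-37.98 z90.0 Fy-0.33 F [-0.2 -0.3  0.1]
cmd -37 t28.86 con x0.02 y-36.97 z90.0 Fy0.16 F [0.7 0.1 0.3]
cmd -36 t29.16 con x0.04 y-36.39 z90.0 Fy-2.01 F [-0.3 -2.  -0.1]
cmd -35 t29.46 con x0.08 y-35.97 z90.1 Fy-4.83 F [ 0.4 -4.9  0.4]
cmd -34 t29.76 con x0.03 y-34.83 z90.0 Fy-5.49 F [-1.4 -5.4  0.9]
cmd -33 t30.06 con x0.09 y-32.98 z90.0 Fy-2.91 F [-0.4 -2.9  0.2]
cmd -32 t30.36 con x0.08 y-31.47 z90.0 Fy-0.32 F [ 0.5 -0.4  0.2]
cmd -31 t30.66 con x0.04 y-30.53 z90.0 Fy-0.81 F [-0.2 -0.8 -0.1]
cmd -30 t30.96 con x-0.12 y-29.69 z90.0 Fy-0.47 F [-0.3 -0.4 -0.1]
cmd -29 t31.26 con x-0.15 y-28.75 z89.9 Fy-0.43 F [-0.4 -0.4  1.1]
cmd -28 t31.56 con x-0.02 y-27.92 z90.0 Fy-0.30 F [ 0.5 -0.4 -0.5]
settled t31.86 con x-0.01 y-28.00 z90.0 Fy0.72 F [ 0.7  0.7 -0.7]
clear t36.08 con x-294.89 y295.31 z259.9 Fy0.16 F [-0.4  0.2 -0.5]
[np.float64(56.3536718924276), np.float64(40.382289540785116)] lever 48.367980716606354
[(array([147.,  76.]), np.int32(29)), (array([158.,  81.]), np.int32(59)), (array([145.,  84.]), np.int32(31))]
```

View pics/t3.png

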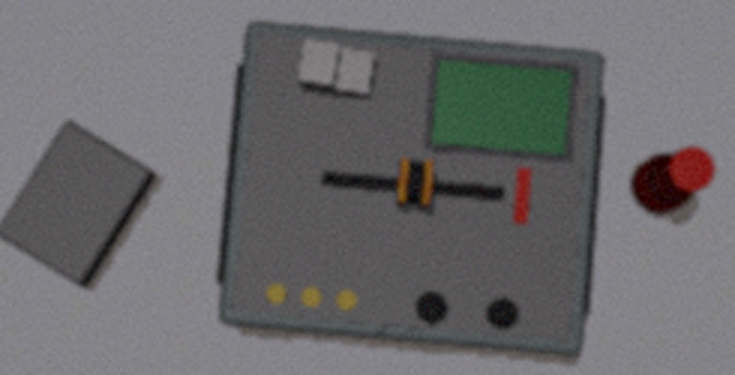

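The lever now sits at pixel (415,185), measured at 48.4 mm, which is the third notch. The block, torch and case show no change from the first picture; only the lever region differs.

```bash
python3 -c "
from bench import bot
bot.sign_off()"
```

```text
the job is handed in; nothing more can be done
```

The lever is resting in the third notch and the job is handed in. No verdict was reported.

- **Push home:** With the shut fingertips I pushed the lever from the second notch to its end stop. It stopped at console y = -25.8 mm, against -26 predicted, and I held 15 N there for 0.4 s.
- **Push out:** I moved to the other face and pushed the lever out. The force rose and dropped three times, exactly 16 mm apart. I stopped about 7 mm short of where the finger would have met the lever again, so it was not pushed past the third notch.
- **Last checks:** The top camera puts the lever at 48.4 mm (target 48 ± 3.5). A before/after comparison shows only the lever area changed, so the block, torch and case are where they began. The arm is clear and touching nothing, at about 36 s of the 64 s allowed.
- **One disagreement:** First contact on the home face came about 1.4 mm later than predicted. I did not find the cause, but the even click spacing and the final picture show it made no difference.

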